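# Press a sample slide flush on the tilted stage of an indexing carrier

### The arm

A 6-joint arm with a two-finger parallel gripper is mounted at the origin on the work surface. World frame = base frame: x ahead of the robot, y to its left, z up, the work surface at z = 0. Lengths are in m, angles in rad, forces in N, time in s.
With the tool pointing down it reaches from about 0.25 to 0.775 m from the base axis. Payload 4 kg.
Tool frame: the origin (TCP) lies at the centre of the arm's flange, where the gripper is bolted on; the fingertips stand 199 mm ahead of it and the grasp point (between the pads) lies 180 mm ahead of it; z points along the fingers, y is the line along which they close (so a half turn about z gives the same grasp; the last joint's range is limited). The gripper opens to 94 mm and grips with 3 to 60 N. Pads are 16 mm wide; open, the fingers measure 119 mm over their backs; the gripper's body (75 mm by 177 mm) begins 78 mm behind the grasp point.
Start: joints at [1.019, 0.087, 1.371, -0, 1.684, -0.103], TCP at [0.239, 0.496, 0.405] pointing down, gripper open.
Joint ranges: [-3.1, 3.1], [-0.76, 2.03], [0.27, 2.55], [-1.08, 4.22], [0.17, 2.65], [-2.57, 2.57]. Speed limits (rad/s): [2.79, 2.79, 3.14, 3.14, 3.14, 3.14].

### API

Orientations are given as [roll, pitch, yaw] about the fixed x, y, z axes, in that order (R = Rz(yaw) Ry(pitch) Rx(roll)).
In Python, from bench import robot, eyes, models gives the robot as it stands.
- The arm moves only by the tool step_arm, never from a script. Its argument "commands" is a list that holds one entry, the list of rows, each a list of 7 numbers: the shift along the tool's x, y, z in mm, then the turn, a rotation vector about the tool's x, y, z in rad, then the finger opening in mm, from 0 to 94. In form: [[[tx, ty, tz, wx, wy, wz, gripper], ...]]. A call has 1 to 20 rows; each row shifts and turns the commanded pose from where the row before left it, along the tool's axes as they then stand; what a row does not reach is not made up. A row lasts 1/8 s, in which the tool goes at most 62.5 mm and 10.7 degrees, less where a joint would pass 70% of its speed; a pose out of reach is approached as far as the arm can. A call is refused whole if a number of a shift passes 62.5 or a number of a turn 0.188, either way. A call with a gripper value outside its range is refused whole. The fingers move at their own pace and stop on an object; the grip force is fixed at half the most. Time passes only in rows, so rows that do not move let the fingers close. It gives the time, the measured TCP pose, the force, the opening and the grip force at its end, in the units of the state.
- robot.get_obs(): the state, without advancing time (a new reading comes with each control period).
- eyes.snapshot(name): name is "side" or "top"; returns a dict with "color" (480x640x3 uint8, red, green, blue), "camera_matrix" (3x3 intrinsics, pixels), "eye" and "rotation" of the camera in the world. Camera axes: x right, y up, looking along -z (the intrinsics and any distortion apply to the point x, -y, -z); pixel columns grow to the right and rows downward; lengths in m; the calibration is good to about 2 mm. A picture is of the moment at which its call begins. There is no depth.
- robot.close_job(): hands the job in; it is judged then, once.
Trained networks look in a picture, given as the dict that the camera call returned (one of the last four; its "shot" number tells which), for a name from the list of things; names that differ only in an ending like _2 or _b are one class to them, and where a whole thing is asked for, a point or a joint stands for the part that bears it (a point fixed in the world has none). Each returns a list of dicts, best first, with "confidence" (0 to 1); they miss things now and then, are a little off and sometimes report something else, mostly with a low value. They report only what shows in the picture. A call takes as long as a camera call. They do not tell look-alikes from the thing itself.
- models.masks_of(picture, query): "mask" (480x640 bool, what is visible of it) and "xy" ([column, row] in pixels, amid what is visible of it).
- models.tip_of(picture, query): "xy" ([column, row] in pixels: a listed point, or the origin of a listed thing).
The state is a dict: "time": time; "joint_positions": joint angles; "qvel": joint speeds; "joint_torque": joint torques, N m; "tool_pos": TCP position; "ee_rot": TCP orientation; "wrist_force": force on the tool from outside, world axes, zero at the start; "wrist_torque": the same for the moment, N m; "width": finger opening in m; "finger_force": force on a finger pad.
Only numpy, scipy, OpenCV 4.12 (cv2) and the standard library are available. Lean on these libraries where they do the work, as an engineer would, in place of code of your own. Each camera call takes 0.05 s, during which the arm holds its last target. There are 200 camera calls.

### The job

Push the carrier along its rail until it clicks into the station beside the marker post, then pick up the white sample slide by its handle and tilt it to match the sloped, spring-loaded stage face on the carrier. Press it flush and centred on that face, edges square to it, so that the face sinks about halfway, and finish while still holding it pressed there: do not let go. Leave the bottle, dish and screwdriver alone.

Things in the scene. Friction and masses are not known exactly. Their poses are not given: they have to be found in the camera images.
- carrier (a joint): Travel of the grey carrier block along its rail, m: 0 at the rail's +y end, growing as it moves towards the rail's -y; 0.12 = seated in the station, 0.18 = far stop. The station is a spring-ball detent: it catches within about 5 mm either side and centres the carrier. Friction about 2 N; the detent adds up to about 5 N going in or out.
- rail: Fixed aluminium rail plate 100 x 330 x 8 mm, two steel strips to 16 mm high. Origin on the table under the station (where the carrier's centre belongs); the rail runs along its y, from -118 to +208 mm; +x away from the robot, z up. A grey post 14 x 26 mm, 46 mm high beside it at x = +59 mm, y = 0 marks the station; the carrier has a pointer tab on that side.
- push_end (a point): Centre of the flat +y end face of the carrier, the face to push on, 30 mm above the table; the end face is 86 mm wide and 28 mm high (z from 16 to 44 mm). The carrier block is 86 x 110 (along the rail) x 28 mm. Axes as rail.
- face (a point): Centre of the upper surface of the stage face, an aluminium plate 84 (x) x 76 (y) x 6 mm over the carrier's centre, about 94 mm above the table. z: outward normal of the slope; x up the slope, away from the robot; y as the rail's. Slopes down towards the robot by 0.17 to 0.42 rad, clamped (does not tilt when pressed). Rides with the carrier; sinks along its normal when pressed.
- stage (a joint): How far the spring-loaded stage face is pressed in along its normal, m: 0 free, 0.010 bottomed. Needs 2.7 N to start, then 0.9 N per mm (7.2 N at halfway, 0.005).
- slide: Sample slide: white ceramic plate 70 (x) x 50 (y) x 5 mm with an upright aluminium rib handle in the middle of its top, 36 (x) x 14 (y) mm, from z = 5 to 41 mm. Origin at the centre of the plate's underside, z up. About 0.12 kg. Starts loose on the cooling block. Grip the rib across its 14 mm. On the stage its long edges run up the slope, either way round.
- rest: Fixed dark steel cooling block 110 (x) x 90 (y) x 15 mm high on which the slide starts; origin at the centre of its underside.
- bottle: Bystander: white bottle 56 mm in diameter, 110 mm tall, standing; origin at the centre of its base.
- dish: Bystander: pale translucent round dish 60 mm in diameter, 16 mm high; origin at the centre of its base.
- driver: Bystander: screwdriver with a grey handle, 150 mm long, lying; origin under it.
Things that resemble listed ones, but are neither listed nor needed, are in the scene too. There is more than one size of the slide; the one meant has the size given above.

How it is judged:
By the outcome, as a careful person would: the job done as asked, in the order asked, and still so for the second after the job is handed in, while the arm keeps its last pose, push and grip.
It also fails if it takes over 61 s, if anything falls off the work surface, if the arm or the gripper's body presses on something with over 40 N, if the wrist force passes 120 N, or if a joint passes its speed limit or range.

## Working session

There is one attempt and no reset: what is moved stays moved. The work goes in short steps, Python scripts to look and compute and a tool call to move; the robot and the scene stay as the last step left them, time stands still between calls to the robot, and variables do not carry over. Pictures are saved under pics/ and viewed, at most 10 in all, crops included, and the job is handed in when it is done.

Besides the shell and the picture viewer there is one more tool, called as name(argument=value, ...), one argument or row to a line, values as JSON. step_arm: Moves the arm, as the interface text tells. Its arguments: {"type":"object","properties":{"commands":{"type":"array"}},"required":["commands"]}

```bash
mkdir -p pics; cat > h.py <<'E'
import numpy as np, cv2, pickle
from scipy.spatial.transform import Rotation as R
from bench import robot, eyes, models
def snap(n):
    p=eyes.snapshot(n); return p
def ray(p,xy):
    K=np.array(p["camera_matrix"]); d=np.linalg.inv(K)@[xy[0],xy[1],1]
    d=np.array([d[0],-d[1],-d[2]]); return np.array(p["eye"]),np.array(p["rotation"])@d
def atz(p,xy,z):
    e,d=ray(p,xy); return e+d*(z-e[2])/d[2]
def proj(p,X):
    c=np.array(p["rotation"]).T@(np.array(X)-p["eye"]); c=np.array([c[0],-c[1],-c[2]])
    u=np.array(p["camera_matrix"])@c; return u[:2]/u[2]
def tri(obs):
    A=np.zeros((3,3));b=np.zeros(3)
    for p,xy in obs:
        e,d=ray(p,xy); d/=np.linalg.norm(d); M=np.eye(3)-np.outer(d,d); A+=M;b+=M@e
    return np.linalg.solve(A,b)
def save(p,f,crop=None,s=1):
    im=p["color"][:,:,::-1]
    if crop: x0,y0,x1,y1=crop; im=im[y0:y1,x0:x1]
    cv2.imwrite(f,cv2.resize(im,None,fx=s,fy=s,interpolation=cv2.INTER_CUBIC))
E
python3 - <<'E'
from h import *
o=robot.get_obs(); print(o)
for n in ("side","top"):
    p=snap(n); save(p,f"pics/{n}0.png"); print(n,p.keys(),p["camera_matrix"],p["eye"],p["rotation"])
    for q in ("rail","carrier","push_end","face","slide","rest","bottle","dish","driver"):
        print(q,[(np.round(r["xy"]).tolist(),round(r["confidence"],2)) for r in models.tip_of(p,q)], [(np.round(r["xy"]).tolist(),round(r["confidence"],2),int(r["mask"].sum())) for r in models.masks_of(p,q)] if q in("slide","carrier") else "")
E
```

```text
{'time': 0.0, 'joint_positions': array([ 1.01887716e+00,  8.79141674e-02,  1.37223751e+00, -2.62843379e-05,
        1.68361111e+00, -1.03081140e-01]), 'qvel': array([-1.20402217e-04, -7.77681998e-04, -4.71790562e-04,  9.53010696e-04,
        8.26636030e-05,  4.20680483e-04]), 'joint_torque': array([-4.06255663e-05, -3.40173733e+01, -3.02430582e+01,  7.17505161e-02,
        3.27609479e-02, -1.97909148e-04]), 'tool_pos': array([0.23858914, 0.49541929, 0.40353453]), 'ee_rot': array([-3.13943135e+00, -1.97319158e-04,  2.69275148e+00]), 'wrist_force': array([ 0.69652013,  0.17943145, -0.1676951 ]), 'wrist_torque': array([ 0.01241424, -0.02074351,  0.02718996]), 'finger_force': 0.0, 'width': 0.09432302583005775}
side dict_keys(['color', 'camera_matrix', 'eye', 'rotation', 'shot']) [[566.6684057    0.         316.33104779]
 [  0.         566.6684057  233.78274594]
 [  0.           0.           1.        ]] [ 0.08526366 -0.90026983  0.80765865] [ 0.92013111 -0.01781498 -0.48048783]
rail [([308.0, 218.0], 0.77), ([191.0, 208.0], 0.71)] Traceback (most recent call last):
  File "<stdin>", line 6, in <module>
ValueError: it knows: bottle, dish, driver, face, push_end, rail, rest, slide
```

```bash
python3 - <<'E'
s=open('h.py').read()
s=s.replace('p=eyes.snapshot(n); return p','p=dict(eyes.snapshot(n)); return p')
s=s.replace('np.array(p["rotation"])','R.from_euler("xyz",p["rotation"]).as_matrix()')
open('h.py','w').write(s)
E
python3 - <<'E'
from h import *
for n in ("side","top"):
    p=snap(n); save(p,f"pics/{n}0.png"); print(n,p["eye"],p["rotation"],p["camera_matrix"][0])
    for q in ("rail","push_end","face","slide","rest","bottle","dish","driver"):
        print(q,[(np.round(r["xy"]).tolist(),round(r["confidence"],2)) for r in models.tip_of(p,q)], [(np.round(r["xy"]).tolist(),round(r["confidence"],2),int(r["mask"].sum())) for r in models.masks_of(p,q)] if q in("slide","face") else "")
E
```

```text
side [ 0.08526366 -0.90026983  0.80765865] [ 0.92013111 -0.01781498 -0.48048783] [566.6684057    0.         316.33104779]
rail [([306.0, 221.0], 0.89), ([356.0, 327.0], 0.67), ([191.0, 206.0], 0.37)] 
push_end [([283.0, 181.0], 0.69)] 
face [([288.0, 170.0], 0.82)] [([288.0, 170.0], 0.6, 731)]
slide [([359.0, 384.0], 0.8), ([335.0, 290.0], 0.66), ([355.0, 320.0], 0.62)] [([361.0, 381.0], 0.9, 447), ([355.0, 320.0], 0.79, 910), ([335.0, 287.0], 0.52, 339)]
rest [([355.0, 328.0], 0.63)] 
bottle [([434.0, 317.0], 0.84)] 
dish [([190.0, 207.0], 0.91)] 
driver [([231.0, 255.0], 0.69)] 
top [ 0.29937312 -0.04337018  1.0836237 ] [ 0.22512658 -0.00476139 -1.53091809] [556.83981223   0.         324.28632956]
rail [([255.0, 228.0], 0.58)] 
push_end [([188.0, 226.0], 0.84)] 
face [([206.0, 221.0], 0.68), ([188.0, 224.0], 0.46)] [([208.0, 220.0], 0.93, 1883)]
slide [([496.0, 305.0], 0.87), ([382.0, 262.0], 0.87), ([440.0, 275.0], 0.85), ([155.0, 346.0], 0.3)] [([442.0, 273.0], 0.71, 944), ([382.0, 263.0], 0.69, 405), ([498.0, 305.0], 0.55, 436)]
rest [([440.0, 276.0], 0.66)] 
bottle [([460.0, 201.0], 0.68), ([440.0, 273.0], 0.16)] 
dish [([155.0, 344.0], 0.63)] 
driver [([277.0, 336.0], 0.82)]
```

View pics/side0.png

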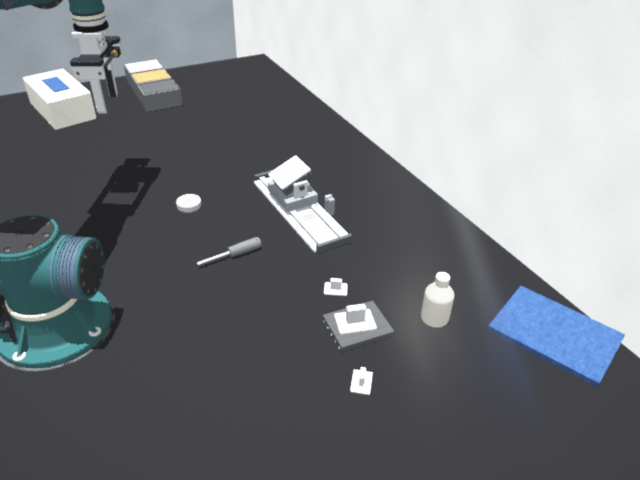

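View pics/top0.png

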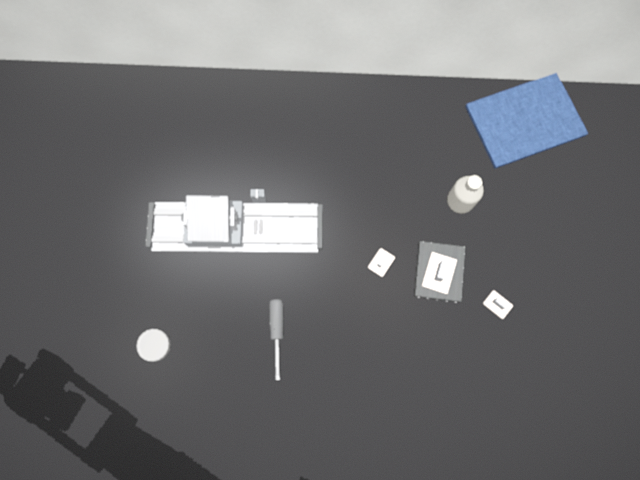

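```bash
python3 - <<'E'
from h import *
p=snap("top"); q=snap("side")
a=cv2.resize(p["color"][180:260,140:330,::-1],None,fx=4,fy=4,interpolation=2)
b=cv2.resize(p["color"][236:306,360:550,::-1],None,fx=4,fy=4,interpolation=2)
cv2.imwrite("pics/tc.png",np.vstack([a,b]))
a=cv2.resize(q["color"][150:250,245:355,::-1],None,fx=5,fy=5,interpolation=2)
b=cv2.resize(q["color"][275:375,320:370,::-1],None,fx=5,fy=5,interpolation=2)
cv2.imwrite("pics/sc.png",np.hstack([a,b]))
for m in models.masks_of(p,"slide"): 
    r=cv2.minAreaRect(np.argwhere(m["mask"])[:,::-1].astype(np.float32)); c=cv2.boxPoints(r)
    print(r); print([np.round(atz(p,x,.02),4).tolist() for x in c])
for m in models.masks_of(p,"rest"): 
    r=cv2.minAreaRect(np.argwhere(m["mask"])[:,::-1].astype(np.float32)); print("rest",r,atz(p,r[0],.015))
print("tri slide", tri([(p,models.tip_of(p,"slide")[2]["xy"]),(q,[355,320])]))
for n in("rail","push_end","face","bottle","driver"):
    A=models.tip_of(p,n);B=models.tip_of(q,n)
    if A and B: print(n,A[0]["xy"],B[0]["xy"],tri([(p,A[0]["xy"]),(q,B[0]["xy"])]))
E
```

```text
((439.1702880859375, 273.3216247558594), (27.129423141479492, 35.80495834350586), 17.10272979736328)
[[0.4844, -0.2282, 0.02], [0.5533, -0.2488, 0.02], [0.5393, -0.2995, 0.02], [0.4709, -0.2782, 0.02]]
((497.50390625, 304.7807922363281), (24.38220977783203, 16.751808166503906), 37.87498474121094)
[[0.4553, -0.347, 0.02], [0.4818, -0.3675, 0.02], [0.4542, -0.4037, 0.02], [0.428, -0.3831, 0.02]]
((381.0384216308594, 262.19232177734375), (15.808956146240234, 21.91065788269043), 33.6900634765625)
[[0.5188, -0.1257, 0.02], [0.5563, -0.1488, 0.02], [0.5397, -0.1748, 0.02], [0.5025, -0.1516, 0.02]]
rest ((440.2212829589844, 272.0655517578125), (48.436622619628906, 59.11984634399414), 5.19442892074585) [ 0.51530702 -0.26674017  0.015     ]
tri slide [ 0.45208131 -0.34522855  0.12224864]
rail [257.3, 227.9] [309.6, 218.9] [ 0.59867116  0.09755634 -0.00241507]
push_end [184.7, 222.2] [283.7, 180.9] [0.59504629 0.23686488 0.02952591]
face [206.3, 219.2] [285.9, 172.2] [0.58145584 0.1824474  0.08982648]
bottle [459.9, 202.4] [432.6, 316.9] [ 0.6656657  -0.31106381  0.00285302]
driver [278.2, 338.0] [232.2, 255.9] [0.37870874 0.04250691 0.00238209]
```

View pics/tc.png

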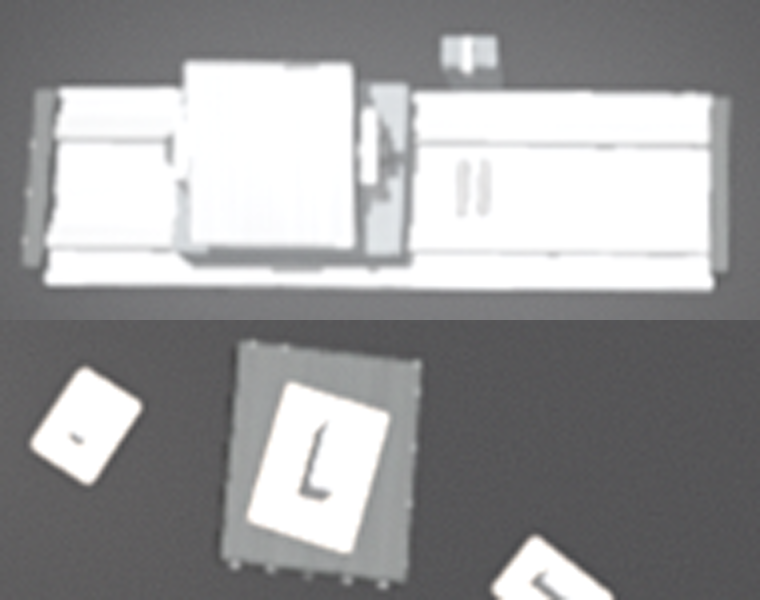

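View pics/sc.png

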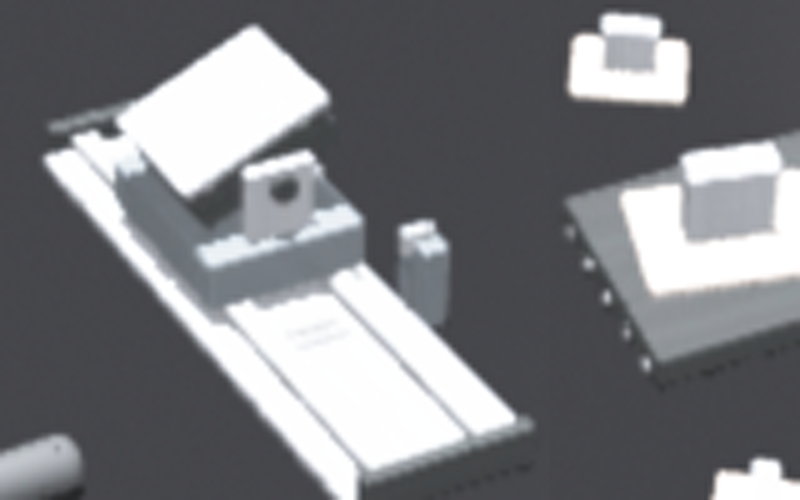

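```bash
python3 - <<'E'
from h import *
p=snap("top"); q=snap("side")
T=lambda x,y:[x/4+140-.4,y/4+180-.4]; S=lambda x,y:[x/5+245-.4,y/5+150-.4]
c={k:tri([(p,a),(q,b)]) for k,a,b in [("+-",T(353,64),S(330,97)),("++",T(185,62),S(258,27)),("--",T(353,247),S(187,197)),("-+",T(185,245),S(118,122))]}
for k in c: print(k,np.round(c[k],4))
u=(c["+-"]+c["++"]-c["--"]-c["-+"])/2; print("u",u,np.linalg.norm(u),np.arctan2(u[2],np.hypot(u[0],u[1])),"centre",sum(c.values())/4)
v=(c["++"]+c["-+"]-c["+-"]-c["--"])/2; print("v",v,"yaw",np.arctan2(-v[0],v[1]))
for z,(a,b) in [(.008,(T(45,287),T(713,290))),(.016,(T(58,88),T(712,95))),(.044,(T(410,85),T(405,255)))]:
    A,B=atz(p,a,z),atz(p,b,z); d=A-B; print(z,A,B,"yaw",np.arctan2(-d[0],d[1]))
print("post top",atz(p,T(470,55),.04),tri([(p,T(470,37)),(q,S(420,226))]))
# slide handle top corners etc. plate corners full res
B=lambda x,y:[x/4+360-.4,(y-320)/4+236-.4]
P=[atz(p,B(*k),.02) for k in [(287,381),(390,412),(350,553),(247,520)]]
for k in P: print(np.round(k,4))
print("ctr",sum(P)/4,"long yaw",np.arctan2(*(P[0]+P[1]-P[2]-P[3])[[1,0]]), "short",np.arctan2(*(P[0]+P[3]-P[1]-P[2])[[1,0]])-np.pi/2,np.linalg.norm(P[0]-P[3]),np.linalg.norm(P[0]-P[1]))
E
```

```text
+- [0.6253 0.142  0.1084]
++ [0.624  0.2192 0.1075]
-- [0.5481 0.1413 0.0736]
-+ [0.5464 0.2199 0.0726]
u [ 7.73950703e-02 -3.51523770e-05  3.48746186e-02] 0.08488955865452599 0.4233570312235647 centre [0.58595441 0.1806143  0.09051902]
v [-0.00154684  0.07794381 -0.00093744] yaw 0.019843016692555622
0.008 [0.53512714 0.30460383 0.008     ] [ 0.54715006 -0.02584018  0.008     ] yaw 0.036368076999728355
0.016 [0.6357432  0.30670391 0.016     ] [ 0.64565425 -0.02120503  0.016     ] yaw 0.03021582117095287
0.044 [0.63557363 0.12597231 0.044     ] [0.55003682 0.12214042 0.044     ] yaw -1.5260281441058128
post top [0.65354699 0.09824846 0.04      ] [0.6562527  0.09764008 0.05312407]
[ 0.556  -0.2486  0.02  ]
[ 0.5425 -0.2989  0.02  ]
[ 0.472  -0.2787  0.02  ]
[ 0.4861 -0.229   0.02  ]
ctr [ 0.51416425 -0.26378712  0.02      ] long yaw -0.27619323157263515 short -0.2694111227289966 0.07260336627057043 0.05214550923805493
```

```bash
cat >> h.py <<'E'
def rot(yaw,tilt=0,rail=.033):
    # tool pointing down with given yaw, then tilted about rail y so that tool z leans to +x (up slope) by tilt
    ax=np.array([-np.sin(rail),np.cos(rail),0])
    return R.from_rotvec(-tilt*ax)*R.from_euler("xyz",[np.pi,0,yaw])
def plan(wps,start=None):
    o=robot.get_obs()
    P,Q=(np.array(o["tool_pos"]),R.from_euler("xyz",o["ee_rot"])) if start is None else start
    rows=[]
    for pos,rt,n,g in wps:
        P0,Q0=P,Q; w=(Q0.inv()*rt).as_rotvec()
        for i in range(1,n+1):
            Pt=P0+(np.array(pos)-P0)*i/n; Qt=Q0*R.from_rotvec(w*i/n)
            t=np.round(Q.inv().apply(Pt-P)*1000,1); d=np.round((Q.inv()*Qt).as_rotvec(),3)
            P=P+Q.apply(t/1000); Q=Q*R.from_rotvec(d); rows.append([*t.tolist(),*d.tolist(),g])
    print(len(rows),str([rows]).replace(" ","").replace("-0.0,","0,").replace(".0,",",")); print("end",P,Q.as_euler("xyz")); return P,Q
E
python3 - <<'E'
from h import *
r=rot(1.604)
plan([([.588,.285,.30],r,10,0),([.588,.275,.225],r,3,0)])
E
```

```text
13 [[[-40.6,-3.8,10.5,0,0,0.109,0],[-40.8,0.6,10.4,0,0,0.109,0],[-40.5,5.1,10.5,0,0,0.109,0],[-39.6,9.4,10.5,0,0,0.109,0],[-38.5,13.7,10.5,0,0,0.108,0],[-36.7,17.8,10.4,0,0,0.109,0],[-34.6,21.6,10.5,0,0,0.109,0],[-32,25.3,10.5,0,0,0.109,0],[-29,28.6,10.4,0,0,0.109,0],[-25.8,31.6,10.5,0,0,0.109,0],[-3.3,-0.1,25,0,0,0,0],[-3.4,-0.1,25,0,0,0,0],[-3.3,-0.1,25,0,0,0,0]]]
end [0.58802053 0.27502078 0.22500952] [ 3.14153131e+00 -4.27375575e-05  1.60379669e+00]
```

step_arm(
  commands=[
    [[-40.6, -3.8, 10.5, 0, 0, 0.109, 0], [-40.8, 0.6, 10.4, 0, 0, 0.109, 0], [-40.5, 5.1, 10.5, 0, 0, 0.109, 0], [-39.6, 9.4, 10.5, 0, 0, 0.109, 0], [-38.5, 13.7, 10.5, 0, 0, 0.108, 0], [-36.7, 17.8, 10.4, 0, 0, 0.109, 0], [-34.6, 21.6, 10.5, 0, 0, 0.109, 0], [-32, 25.3, 10.5, 0, 0, 0.109, 0], [-29, 28.6, 10.4, 0, 0, 0.109, 0], [-25.8, 31.6, 10.5, 0, 0, 0.109, 0], [-3.3, 0, 25, 0, 0, 0, 0], [-3.4, 0, 25, 0, 0, 0, 0], [-3.3, 0, 25, 0, 0, 0, 0], [0, 0, 0, 0, 0, 0, 0]],
  ],
)

```text
time: 3.8
tool_pos: [0.5875, 0.2745, 0.222]
ee_rot: [-3.136, 0.002, 1.603]
wrist_force: [-0.2, 0.1, -0.7]
width: 0.0005
finger_force: 0.0
```

step_arm(
  commands=[
    [[-15, 0, -4, 0, 0, 0, 0], [-12, 0, 0, 0, 0, 0, 0], [-10, 0, 0, 0, 0, 0, 0], [-10, 0, 0, 0, 0, 0, 0], [-10, 0, 0, 0, 0, 0, 0], [-10, 0, 0, 0, 0, 0, 0], [-10, 0, 0, 0, 0, 0, 0], [-8, 0, 0, 0, 0, 0, 0], [-5, 0, 0, 0, 0, 0, 0]],
  ],
)

```text
time: 4.92
tool_pos: [0.5913, 0.1844, 0.2288]
ee_rot: [-3.141, 0.0, 1.603]
wrist_force: [0.6, 2.7, 0.5]
width: 0.0007
finger_force: 1.2
```

```bash
python3 - <<'E'
from h import *
p=snap("top"); q=snap("side")
a=cv2.resize(p["color"][170:260,140:330,::-1],None,fx=4,fy=4,interpolation=2)[:,:760]
b=cv2.resize(q["color"][120:250,220:355,::-1],None,fx=4,fy=4,interpolation=2)
cv2.imwrite("pics/push.png",np.hstack([cv2.resize(a,None,fx=.5,fy=.5),b[:180,:400]]) if 0 else b)
A=models.tip_of(p,"push_end");B=models.tip_of(q,"push_end");print(A,B)
A=models.tip_of(p,"face");B=models.tip_of(q,"face");print(A,B)
if A and B: print(tri([(p,A[0]["xy"]),(q,B[0]["xy"])]))
o=robot.get_obs();print(o["tool_pos"],o["wrist_force"])
E
```

```text
[{'xy': [218.8, 224.2], 'confidence': 0.95}] [{'xy': [295.1, 190.8], 'confidence': 0.73}, {'xy': [230.8, 256.7], 'confidence': 0.19}]
[{'xy': [239.0, 221.6], 'confidence': 0.55}] [{'xy': [299.5, 182.4], 'confidence': 0.62}]
[0.58252203 0.11955019 0.09450083]
[0.59104543 0.18491976 0.22839055] [0.72932304 0.47221443 0.54331875]
```

View pics/push.png

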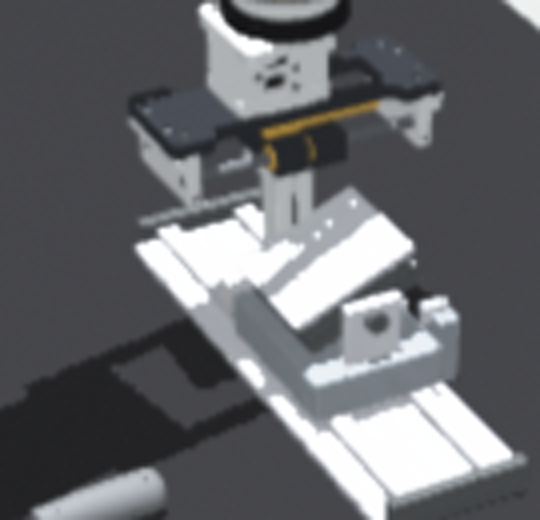

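step_arm(
  commands=[
    [[-7, 0, 0, 0, 0, 0, 0], [-6, 0, 0, 0, 0, 0, 0], [-2, 0, 0, 0, 0, 0, 0]],
  ],
)

```text
time: 5.6
tool_pos: [0.5915, 0.1704, 0.2285]
ee_rot: [-3.141, -0.002, 1.603]
wrist_force: [-1.4, 6.3, -2.0]
width: 0.0002
finger_force: 3.2
```

step_arm(
  commands=[
    [[-2, 0, 0, 0, 0, 0, 0]],
  ],
)

```text
time: 5.72
tool_pos: [0.5915, 0.1695, 0.2286]
ee_rot: [-3.141, -0.005, 1.604]
wrist_force: [-1.0, 9.7, -1.8]
width: 0.0009
finger_force: 4.9
```

step_arm(
  commands=[
    [[-2, 0, 0, 0, 0, 0, 0]],
  ],
)

```text
time: 5.85
tool_pos: [0.5915, 0.1683, 0.2286]
ee_rot: [-3.141, -0.007, 1.604]
wrist_force: [-1.2, 9.0, -3.0]
width: 0.0002
finger_force: 4.9
```

step_arm(
  commands=[
    [[-2, 0, 0, 0, 0, 0, 0]],
  ],
)

```text
time: 5.98
tool_pos: [0.5916, 0.1656, 0.2286]
ee_rot: [-3.141, -0.004, 1.605]
wrist_force: [-0.8, 4.9, -2.4]
width: 0.0003
finger_force: 2.6
```

step_arm(
  commands=[
    [[-1.5, 0, 0, 0, 0, 0, 0]],
  ],
)

```text
time: 6.1
tool_pos: [0.5917, 0.163, 0.2286]
ee_rot: [-3.141, -0.001, 1.604]
wrist_force: [-1.0, 2.3, -1.7]
width: 0.0008
finger_force: 1.2
```

step_arm(
  commands=[
    [[0, 0, 0, 0, 0, 0, 0]],
  ],
)

```text
time: 6.22
tool_pos: [0.5921, 0.162, 0.229]
ee_rot: [3.142, 0.002, 1.604]
wrist_force: [-0.8, 1.9, -0.4]
width: 0.0007
finger_force: 0.4
```

```bash
python3 - <<'E'
from h import *
plan([([.5905,.185,.232],rot(1.604),2,40),([.589,.195,.34],rot(1.604),3,40),([.514,-.264,.30],rot(2.87),10,40)])
E
```

```text
15 [[[11.5,-0.4,-1.5,0,0.001,0,40],[11.5,-0.4,-1.5,0,0.001,0,40],[3.4,-0.4,-36,0,0,0,40],[3.3,-0.4,-36,0,0,0,40],[3.4,-0.4,-36,0,0,0,40],[-45.6,-9,4,0,0,-0.127,40],[-44.2,-14.7,4,0,0,-0.126,40],[-41.9,-20.1,4,0,0,-0.127,40],[-39,-25.3,3.9,0,0,-0.127,40],[-35.5,-30.1,4,0,0,-0.126,40],[-31.5,-34.2,4,0,0,-0.127,40],[-26.9,-38,4,0,0,-0.126,40],[-21.9,-41,4,0,0,-0.127,40],[-16.5,-43.5,4,0,0,-0.127,40],[-10.8,-45.2,3.9,0,0,-0.126,40]]]
end [ 0.51395529 -0.26398989  0.30003717] [ 3.14119783e+00 -7.48050404e-05  2.86962784e+00]
```

step_arm(
  commands=[
    [[11.5, -0.4, -1.5, 0, 0, 0, 0], [11.5, -0.4, -1.5, 0, 0, 0, 40], [3.4, -0.4, -36, 0, 0, 0, 40], [3.3, -0.4, -36, 0, 0, 0, 40], [3.4, -0.4, -36, 0, 0, 0, 40], [-45.6, -9, 4, 0, 0, -0.127, 40], [-44.2, -14.7, 4, 0, 0, -0.126, 40], [-41.9, -20.1, 4, 0, 0, -0.127, 40], [-39, -25.3, 3.9, 0, 0, -0.127, 40], [-35.5, -30.1, 4, 0, 0, -0.126, 40], [-31.5, -34.2, 4, 0, 0, -0.127, 40], [-26.9, -38, 4, 0, 0, -0.126, 40], [-21.9, -41, 4, 0, 0, -0.127, 40], [-16.5, -43.5, 4, 0, 0, -0.127, 40], [-10.8, -45.2, 3.9, 0, 0, -0.126, 40], [0, 0, 0, 0, 0, 0, 40]],
  ],
)

```text
time: 8.22
tool_pos: [0.5135, -0.2658, 0.3]
ee_rot: [-3.141, -0.0, 2.866]
wrist_force: [-0.3, 0.7, -0.0]
width: 0.0401
finger_force: 0.0
```

```bash
python3 - <<'E'
from h import *
p=snap("top"); q=snap("side")
pickle.dump((p,q),open("seat.pkl","wb"))
a=cv2.resize(p["color"][180:260,140:330,::-1],None,fx=4,fy=4,interpolation=2)
b=cv2.resize(q["color"][155:225,255:350,::-1],None,fx=4,fy=4,interpolation=2)
c=cv2.resize(q["color"][270:340,300:395,::-1],None,fx=4,fy=4,interpolation=2)
cv2.imwrite("pics/seat.png",np.vstack([a,np.hstack([b,c])]))
for n in ("push_end","face","rail"):
    A=models.tip_of(p,n);B=models.tip_of(q,n)
    if A and B: print(n,A[0],B[0],tri([(p,A[0]["xy"]),(q,B[0]["xy"])]))
o=robot.get_obs();print(o["tool_pos"],o["wrist_force"],o["width"])
E
```

```text
push_end {'xy': [228.7, 225.0], 'confidence': 0.76} {'xy': [299.7, 198.8], 'confidence': 0.97} [0.59614479 0.15028336 0.02520389]
face {'xy': [250.9, 220.5], 'confidence': 0.91} {'xy': [303.4, 183.4], 'confidence': 0.67} [0.58186888 0.09639699 0.10518905]
rail {'xy': [255.2, 228.8], 'confidence': 0.76} {'xy': [307.9, 221.0], 'confidence': 0.58} [ 0.5981556   0.10326292 -0.01198332]
[ 0.51431965 -0.2623266   0.30045259] [ 0.7314726   0.33856229 -0.62818465] 0.04031030868288622
```

View pics/seat.png

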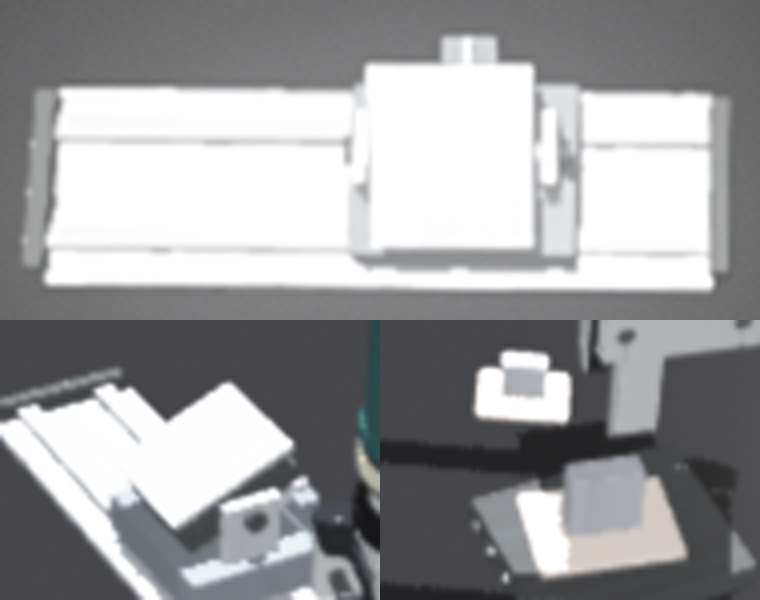

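```bash
python3 - <<'E'
from h import *
p,q=pickle.load(open("seat.pkl","rb"))
T=lambda x,y:[x/4+140-.4,y/4+180-.4]; S=lambda x,y:[x/4+255-.4,y/4+155-.4]
c={k:tri([(p,a),(q,b)]) for k,a,b in [("+-",T(534,65),S(295,122)),("++",T(366,64),S(228,62)),("--",T(533,248),S(178,208))]}
for k in c: print(k,np.round(c[k],4))
u=c["+-"]-c["--"]; print(np.arctan2(u[2],np.hypot(u[0],u[1])),np.linalg.norm(u)); v=c["++"]-c["+-"]; print("yaw",np.arctan2(-v[0],v[1]),np.linalg.norm(v),"ctr",(c["++"]+c["--"])/2)
# refine: fit slope/height with known sizes to all pixel corners, both views
from scipy.optimize import least_squares
obs=[(p,T(534,65),1,-1),(p,T(366,64),1,1),(p,T(533,248),-1,-1),(p,T(366,247),-1,1),(q,S(295,122),1,-1),(q,S(228,62),1,1),(q,S(178,208),-1,-1)]
def f(a,full=False):
    X0=a[:3]; yaw,s=a[3:5]; ux=R.from_euler("xyz",[0,-s,yaw]).as_matrix()
    return np.concatenate([proj(pp,X0+ux@[i*.042,j*.038,0])-xy for pp,xy,i,j in obs])
r=least_squares(f,[.585,.098,.092,.03,.35]); print("fit",r.x,np.round(r.fun,1)); 
J=r.jac; print("sd",np.sqrt(np.diag(np.linalg.inv(J.T@J)))*.5)
# constrain height of centre .094 with fixed px offset of side camera
def g(a): 
    b=np.r_[a[:2],.094,a[2:4]]; e=f(b).reshape(-1,2).copy(); e[4:]+=a[4:6]; e[:4]+=a[6:8]; return np.r_[e.ravel(),a[4:8]*.5]
r=least_squares(g,[.585,.098,.03,.35,0,0,0,0]); print("fit2",r.x,np.round(r.fun,1))
E
```

```text
+- [0.6282 0.0586 0.1095]
++ [0.6253 0.136  0.1086]
-- [0.5516 0.0571 0.0736]
0.43841845915213157 0.0846336774976889
yaw 0.037752945773454546 0.07746467931432358 ctr [0.58841561 0.09657562 0.09112455]
fit [0.58767725 0.09684165 0.09144784 0.03619378 0.40535079] [-0.5 -0.4  0.2 -0.4  0.3 -1.1  1.3 -1.  -1.3  0.5 -0.7  0.4 -1.7 -0.1]
sd [0.00051399 0.00052477 0.0010191  0.00827769 0.02315574]
fit2 [ 0.5871345   0.0956986   0.03153098  0.41944982  1.17473611  0.38642331
 -0.69572703  0.77186701] [-0.6  0.3 -0.1  0.2 -0.  -0.3  0.9 -0.4 -0.2  0.1  0.5 -0.  -0.6 -0.2
  0.6  0.2 -0.3  0.4]
```

```bash
python3 - <<'E'
from h import *
r=rot(2.869)
plan([([.5142,-.2638,.25],r,2,40),([.5142,-.2638,.2255],r,2,40)])
E
```

```text
4 [[[-0.1,-0.7,25.2,0,0,0.001,40],[-0.2,-0.8,25.3,0,0,0.001,40],[0,0,12.2,0,0,0,40],[0.1,0,12.3,0,0,0,40]]]
end [ 0.51414165 -0.26383109  0.22545262] [3.14155709e+00 4.13062653e-04 2.86929667e+00]
```

step_arm(
  commands=[
    [[-0.1, -0.7, 25.2, 0, 0, 0, 40], [-0.2, -0.8, 25.3, 0, 0, 0, 40], [0, 0, 12.2, 0, 0, 0, 40], [0, 0, 12.3, 0, 0, 0, 40], [0, 0, 0, 0, 0, 0, 40]],
  ],
)

```text
time: 9.25
tool_pos: [0.5138, -0.2646, 0.2244]
ee_rot: [3.141, -0.001, 2.87]
wrist_force: [-0.3, -0.6, -0.2]
width: 0.0395
finger_force: 0.0
```

step_arm(
  commands=[
    [[0, 0, 0, 0, 0, 0, 8], [0, 0, 0, 0, 0, 0, 8], [0, 0, 0, 0, 0, 0, 8], [0, 0, 0, 0, 0, 0, 8]],
  ],
)

```text
time: 9.75
tool_pos: [0.5141, -0.2649, 0.2259]
ee_rot: [3.141, 0.001, 2.87]
wrist_force: [0.4, -0.5, 2.8]
width: 0.0139
finger_force: 30.0
```

```bash
cat >> h.py <<'E'
def pose(F,s,yaw,d,L=.2105):
    rt=rot(np.pi+yaw,s,yaw); z=rt.apply([0,0,1]); return np.array(F)-z*(d+L),rt
E
python3 - <<'E'
from h import *
P,rt=pose([.588,.097,.0925],.41,.033,.05); print(P)
o=robot.get_obs(); t=o["tool_pos"]; print(t)
plan([([.514,-.264,.36],R.from_euler("xyz",o["ee_rot"]),4,8),([P[0],P[1],.37],rt,10,8),(P,rt,2,8)])
E
```

```text
[0.4842188  0.09357398 0.33140997]
[ 0.51407267 -0.26491784  0.22589221]
16 [[[0,0.2,-33.5,0,0,0,8],[0.1,0.2,-33.6,0,0,0,8],[0,0.3,-33.5,0,0,0,8],[0.1,0.2,-33.5,0,0,0,8],[12.5,33.6,-1,-0.006,-0.041,-0.03,8],[11.4,34.1,-1.3,-0.007,-0.04,-0.03,8],[10.3,34.3,-1.5,-0.006,-0.041,-0.03,8],[9.2,34.6,-1.7,-0.006,-0.04,-0.03,8],[8.1,35,-1.8,-0.006,-0.041,-0.03,8],[7,35.1,-1.9,-0.007,-0.04,-0.03,8],[5.8,35.4,-2,-0.006,-0.041,-0.03,8],[4.7,35.5,-1.9,-0.006,-0.04,-0.03,8],[3.6,35.7,-1.9,-0.006,-0.041,-0.03,8],[2.4,35.7,-1.8,-0.007,-0.041,-0.03,8],[7.7,0,17.7,0,0,0,8],[7.7,0,17.7,0,0,0,8]]]
end [0.48418949 0.09355904 0.33140044] [ 3.14102352  0.41045967 -3.10909911]
```

step_arm(
  commands=[
    [[0, 0.2, -33.5, 0, 0, 0, 8], [0, 0.2, -33.6, 0, 0, 0, 8], [0, 0.3, -33.5, 0, 0, 0, 8], [0, 0.2, -33.5, 0, 0, 0, 8], [12.5, 33.6, -1, -0.006, -0.041, -0.03, 8], [11.4, 34.1, -1.3, -0.007, -0.04, -0.03, 8], [10.3, 34.3, -1.5, -0.006, -0.041, -0.03, 8], [9.2, 34.6, -1.7, -0.006, -0.04, -0.03, 8], [8.1, 35, -1.8, -0.006, -0.041, -0.03, 8], [7, 35.1, -1.9, -0.007, -0.04, -0.03, 8], [5.8, 35.4, -2, -0.006, -0.041, -0.03, 8], [4.7, 35.5, -1.9, -0.006, -0.04, -0.03, 8], [3.6, 35.7, -1.9, -0.006, -0.041, -0.03, 8], [2.4, 35.7, -1.8, -0.007, -0.041, -0.03, 8], [7.7, 0, 17.7, 0, 0, 0, 8], [7.7, 0, 17.7, 0, 0, 0, 8], [0, 0, 0, 0, 0, 0, 8]],
  ],
)

```text
time: 11.88
tool_pos: [0.4834, 0.0935, 0.3282]
ee_rot: [3.141, 0.403, -3.109]
wrist_force: [-0.5, 0.3, -1.8]
width: 0.0139
finger_force: 30.0
```

```bash
python3 - <<'E'
from h import *
q=snap("side"); p=snap("top")
pickle.dump((p,q,dict(robot.get_obs())),open("hov.pkl","wb"))
a=cv2.resize(q["color"][120:220,250:350,::-1],None,fx=6,fy=6,interpolation=2)
b=cv2.resize(p["color"][170:270,190:320,::-1],None,fx=3,fy=3,interpolation=2)
c=np.zeros((600,800,3),np.uint8); c[:,:500]=a[:,:500]; c[:300,500:]=b[:,:300]
cv2.imwrite("pics/hov.png",c)
o=robot.get_obs();print(o["tool_pos"],o["ee_rot"],o["wrist_force"],o["wrist_torque"],o["width"])
E
```

```text
[0.48430767 0.09336663 0.33092332] [ 3.1408248   0.40908986 -3.10937599] [ 0.33887842  0.1013951  -1.06291064] [0.04414922 0.2685636  0.00255164] 0.01400748693347969
```

View pics/hov.png

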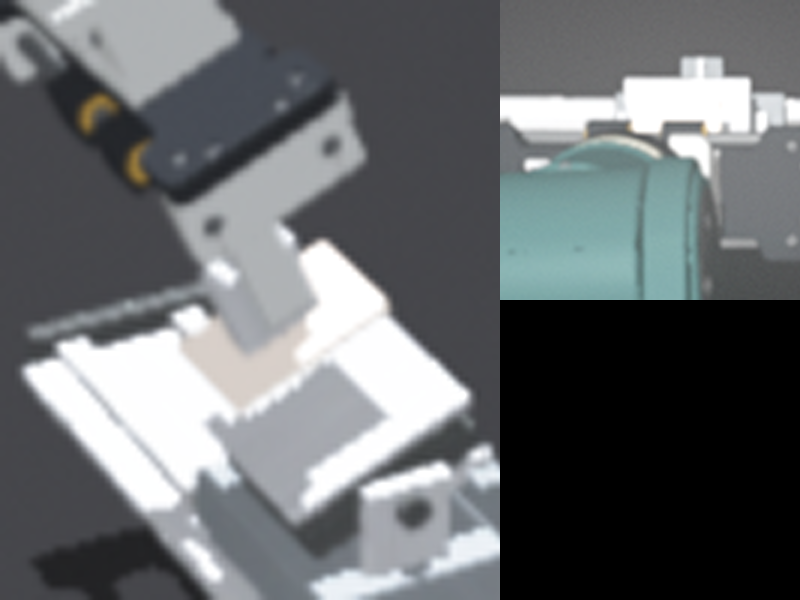

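```bash
python3 - <<'E'
from h import *
p,q,o=pickle.load(open("hov.pkl","rb"))
S=lambda x,y:np.array([x/6+250-.4,y/6+120-.4])
Q=R.from_euler("xyz",o["ee_rot"]); t=np.array(o["tool_pos"])
# slide frame: x upslope = -tool x? 
print("tool x",Q.apply([1,0,0]),"y",Q.apply([0,1,0]))
obs=[(S(390,303),1,-1),(S(320,240),1,1),(S(243,408),-1,-1),(S(182,348),-1,1)]
ax=Q.apply([-1,0,0]); ay=Q.apply([0,1,0]); az=Q.apply([0,0,1])
J=None
res=[]
for xy,i,j in obs:
    X=t+az*.2055+ax*i*.035+ay*j*.025; e=xy-proj(q,X); res.append(e); print("slide",i,j,np.round(e,2))
m=np.mean(res,0)
F=np.array([.588,.097,.0925])
rt=rot(np.pi+.033,.41,.033); fx=rt.apply([-1,0,0]); fy=rt.apply([0,1,0])
fr=[]
for xy,i,j in [(S(470,397),1,-1),(S(297,523),-1,-1)]:
    e=xy-proj(q,F+fx*i*.042+fy*j*.038); fr.append(e); print("face",i,j,np.round(e,2))
d=m-np.mean(fr,0); print("rel px",d)
X=t+az*.2105
for n,a in(("upslope",ax),("y",ay),("along tool z",az)): print(n,"px per mm",(proj(q,X+a*.001)-proj(q,X)))
E
```

```text
tool x [-0.91700714 -0.02955313 -0.39777446] y [-3.25163509e-02  9.99470955e-01  7.04491234e-04]
slide 1 -1 [0.77 2.31]
slide 1 1 [-0.3  1.7]
slide -1 -1 [1.66 2.1 ]
slide -1 1 [1.49 2.53]
face 1 -1 [0.87 0.64]
face -1 -1 [1.68 0.68]
rel px [-0.37019244  1.49885274]
upslope px per mm [ 0.35725509 -0.24860384]
y px per mm [-0.2056502  -0.20325658]
along tool z px per mm [0.15615678 0.30517316]
```

step_arm(
  commands=[
    [[-2, 0, 10, 0, 0, 0, 8], [0, 0, 12, 0, 0, 0, 8], [0, 0, 12, 0, 0, 0, 8], [0, 0, 6, 0, 0, 0, 8], [0, 0, 2, 0, 0, 0, 8]],
  ],
)

```text
time: 12.6
tool_pos: [0.5029, 0.0941, 0.2922]
ee_rot: [3.141, 0.408, -3.109]
wrist_force: [-0.2, 1.1, -1.1]
width: 0.0136
finger_force: 30.0
```

step_arm(
  commands=[
    [[0, 0, 2, 0, 0, 0, 8], [0, 0, 0, 0, 0, 0, 8]],
  ],
)

```text
time: 12.85
tool_pos: [0.5037, 0.0942, 0.2915]
ee_rot: [3.141, 0.41, -3.109]
wrist_force: [0.6, 0.5, -1.6]
width: 0.0139
finger_force: 30.0
```

step_arm(
  commands=[
    [[0, 0, 1.5, 0, 0, 0, 8], [0, 0, 0, 0, 0, 0, 8]],
  ],
)

```text
time: 13.1
tool_pos: [0.5042, 0.0942, 0.29]
ee_rot: [3.141, 0.409, -3.109]
wrist_force: [0.2, -0.6, -1.1]
width: 0.0136
finger_force: 30.0
```

```bash
python3 - <<'E'
from h import *
q=snap("side")
pickle.dump((q,dict(robot.get_obs())),open("near.pkl","wb"))
cv2.imwrite("pics/near.png",cv2.resize(q["color"][150:215,265:345,::-1],None,fx=9,fy=9,interpolation=2))
o=robot.get_obs();print(o["tool_pos"],o["ee_rot"],o["wrist_torque"])
E
```

```text
[0.50420397 0.09416382 0.28992514] [ 3.14068021  0.40944577 -3.10925987] [ 0.04044731  0.28305547 -0.03628687]
```

View pics/near.png

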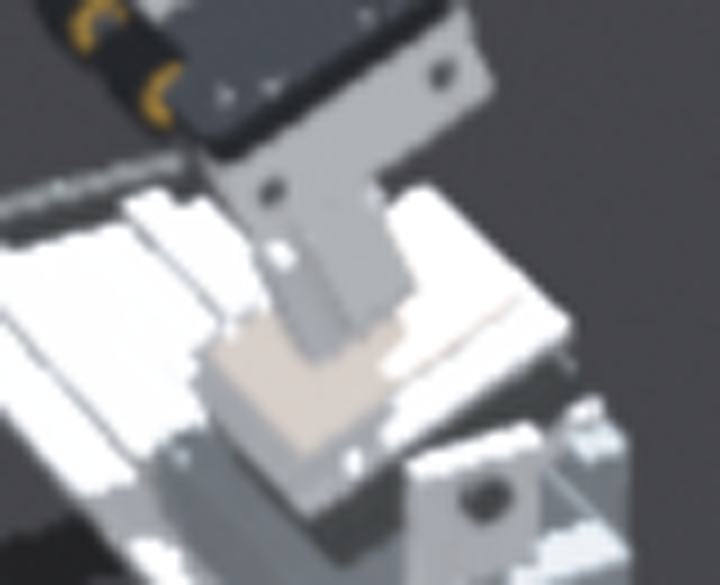

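step_arm(
  commands=[
    [[1, 0, 0.5, 0, 0, 0, 8], [0, 0, 0, 0, 0, 0, 8], [0, 0, 0, 0, 0, 0, 8]],
  ],
)

```text
time: 13.52
tool_pos: [0.5035, 0.0941, 0.289]
ee_rot: [3.141, 0.409, -3.109]
wrist_force: [-0.8, -0.4, -1.2]
width: 0.0137
finger_force: 30.0
```

step_arm(
  commands=[
    [[0, 0, 1, 0, 0, 0, 8], [0, 0, 0, 0, 0, 0, 8], [0, 0, 0, 0, 0, 0, 8]],
  ],
)

```text
time: 13.9
tool_pos: [0.5039, 0.0942, 0.2883]
ee_rot: [3.141, 0.41, -3.109]
wrist_force: [-0.6, -0.3, 0.5]
width: 0.0137
finger_force: 30.0
```

step_arm(
  commands=[
    [[0, 0, 1, 0, 0, 0, 8], [0, 0, 0, 0, 0, 0, 8], [0, 0, 0, 0, 0, 0, 8]],
  ],
)

```text
time: 14.28
tool_pos: [0.5044, 0.0942, 0.2873]
ee_rot: [3.141, 0.41, -3.109]
wrist_force: [-1.6, 1.3, 1.8]
width: 0.0141
finger_force: 30.0
```

step_arm(
  commands=[
    [[0, 0, 1, 0, 0, 0, 8], [0, 0, 1, 0, 0, 0, 8], [0, 0, 1, 0, 0, 0, 8], [0, 0, 0.7, 0, 0, 0, 8], [0, 0, 0, 0, 0, 0, 8], [0, 0, 0, 0, 0, 0, 8]],
  ],
)

```text
time: 15.02
tool_pos: [0.5058, 0.0943, 0.284]
ee_rot: [3.141, 0.41, -3.109]
wrist_force: [-3.0, -0.6, 3.4]
width: 0.014
finger_force: 30.0
```

```bash
python3 - <<'E'
from h import *
q=snap("side")
L=[robot.get_obs()]
for _ in range(7): snap("side"); L.append(robot.get_obs())
n=np.array([-.4,-.013,.917])
W=np.mean([o["wrist_force"] for o in L],0); print("F",W,W@n,"T",np.mean([o["wrist_torque"] for o in L],0),L[-1]["tool_pos"],L[-1]["ee_rot"])
cv2.imwrite("pics/press.png",cv2.resize(q["color"][155:215,265:345,::-1],None,fx=10,fy=10,interpolation=2))
E
```

```text
F [-2.77384963  0.03130795  3.87860552] 4.665814109663197 T [-0.01250706  0.56552249 -0.00498174] [0.50583136 0.09422305 0.28388903] [ 3.14062999  0.40962376 -3.10929716]
```

View pics/press.png

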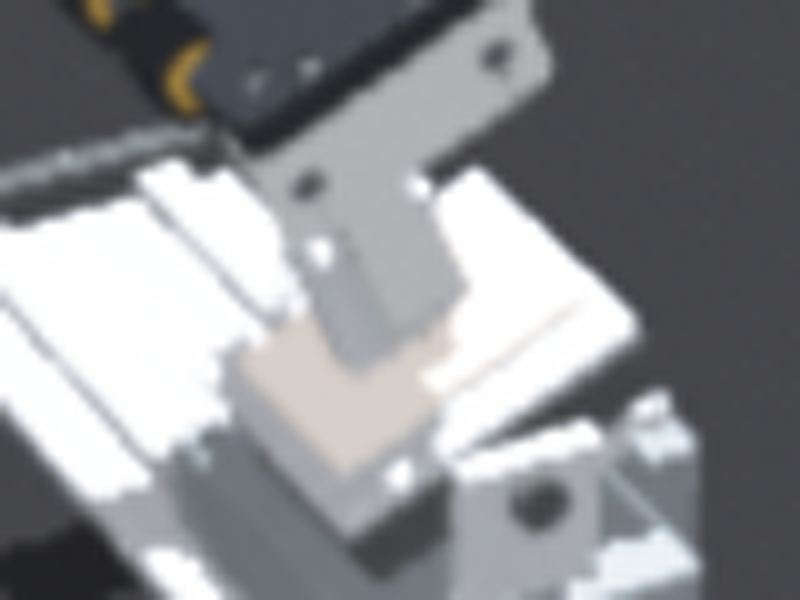

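step_arm(
  commands=[
    [[-2.1, 0, 0, 0, 0.01, 0, 8], [-2.1, 0, 0, 0, 0.01, 0, 8], [0, 0, 0, 0, 0, 0, 8], [0, 0, 0, 0, 0, 0, 8]],
  ],
)

```text
time: 15.92
tool_pos: [0.5097, 0.0944, 0.2854]
ee_rot: [3.141, 0.39, -3.109]
wrist_force: [-3.1, -0.7, 3.3]
width: 0.0135
finger_force: 30.0
```

```bash
cat > w.py <<'E'
from h import *
L=[]
for _ in range(8): snap("side"); L.append(robot.get_obs())
W=np.mean([o["wrist_force"] for o in L],0); T=np.mean([o["wrist_torque"] for o in L],0); P=np.mean([o["tool_pos"] for o in L],0)
Q=R.from_euler("xyz",L[-1]["ee_rot"]); z=Q.apply([0,0,1])
print("F",W,"tool",Q.inv().apply(W),"T",T,"Ttool",Q.inv().apply(T),"\nP",P,"slide ctr",P+z*.2105,L[-1]["ee_rot"],L[-1]["time"])
E
python3 w.py
```

```text
F [-2.54361933 -0.08065591  4.01630756] tool [ 0.82867176  0.00600515 -4.68193316] T [ 0.00864645  0.21116356 -0.01627356] Ttool [-0.00812704  0.21075398  0.02112706] 
P [0.50967511 0.09435047 0.28549567] slide ctr [0.58958059 0.09713261 0.09077119] [ 3.14065251  0.38960983 -3.1092641 ] 16.325
```

step_arm(
  commands=[
    [[1.7, 0, 0, 0, -0.008, 0, 8], [0, 0, 1, 0, 0, 0, 8], [0, 0, 0.8, 0, 0, 0, 8], [0, 0, 0, 0, 0, 0, 8], [0, 0, 0, 0, 0, 0, 8]],
  ],
)

```text
time: 16.95
tool_pos: [0.5088, 0.0943, 0.2834]
ee_rot: [3.141, 0.398, -3.109]
wrist_force: [-3.4, 0.2, 5.9]
width: 0.0137
finger_force: 30.0
```

```bash
python3 w.py
```

```text
F [-3.14336703 -0.20138371  5.12302801] tool [ 0.91910386 -0.09425821 -5.9424819 ] T [-0.03513815  0.35280933 -0.0388866 ] Ttool [0.03692234 0.35373631 0.02699344] 
P [0.50881328 0.09432811 0.28334595] slide ctr [0.59026738 0.09715431 0.0892648 ] [ 3.14068132  0.39757896 -3.10926349] 17.35
```

```bash
python3 - <<'E'
from h import *
q=snap("side")
cv2.imwrite("pics/fin.png",cv2.resize(q["color"][155:215,265:345,::-1],None,fx=10,fy=10,interpolation=2))
E
```

```text
(no output)
```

View pics/fin.png

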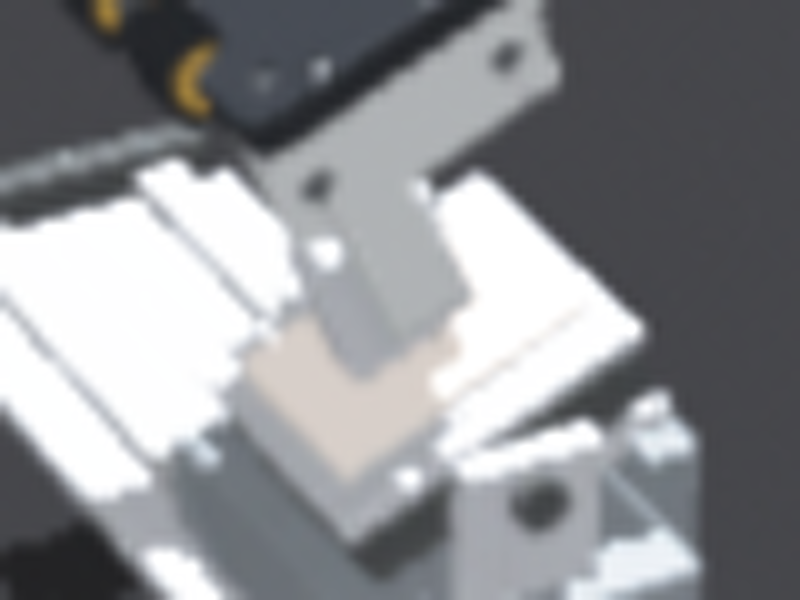

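```bash
python3 -c "
from bench import robot
print(robot.close_job())"
```

```text
the job is handed in; nothing more can be done
None
```

The carrier is at the station and the slide is still gripped, pressed flush on the stage face and about 1 mm up-slope of centre. The face is sunk about 4.8 mm by force (nearer 6 mm by position), the bottle, dish and screwdriver were left alone, and the job was handed in at about 17 s with no result returned.

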